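Feed the resin knight into the curing box through its spring flap

ROBOT

A 7-joint arm with a two-finger parallel gripper is mounted at the origin on the work surface. World frame = base frame: x ahead of the robot, y to its left, z up, the work surface at z = 0. Lengths are in m, angles in rad, forces in N, time in s.
With the tool pointing down it reaches from about 0.4 to 0.85 m from the base axis. Payload 10.4 kg.
Tool frame: the origin (TCP) lies midway between the tips of the shut fingers; the grasp point (between the pads) lies 19 mm behind it (env.grasp_offset is the distance from the TCP to the grasp point, in m); z points along the fingers, y is the line along which they close (so a half turn about z gives the same grasp; the last joint's range is limited). The gripper opens to 87 mm and grips with 3 to 60 N. Pads are 19 mm wide; open, the fingers measure 117 mm over their backs; the gripper's body (75 mm by 190 mm) begins 51 mm behind the grasp point.
Start: joints at [1.15, 0.332, -0.065, 1.46, 0.022, 1.35, -0.088], TCP at [0.242, -0.576, 0.223] pointing down, gripper open.
Joint ranges: [-2.6, 2.6], [-0.5, 2.12], [-1.47, 1.34], [0.16, 2.42], [-1.27, 4.41], [0.06, 2.06], [-2.6, 2.6]. Speed limits (rad/s): [2.22, 2.22, 2.79, 2.79, 3.14, 3.14, 3.14].

INTERFACE

Orientations are given as a rotation vector (axis times angle).
In Python, from bench import readout, cams, ticket, models, env gives the robot as it stands.
- The arm moves only by the tool send_rows, never from a script. Its argument "increments" is a list that holds one entry, the list of rows, each a list of 4 numbers: the shift along the tool's x, y, z in mm, then the turn about the tool's z in rad. A call has 1 to 20 rows; each row shifts and turns the commanded pose from where the row before left it, along the tool's axes as they then stand; what a row does not reach is not made up. A row lasts 1/12 s, in which the tool goes at most 41.7 mm and 7.16 degrees, less where a joint would pass 70% of its speed; a pose out of reach is approached as far as the arm can. A call with a gripper value outside its range is refused whole. "hand" is the closure in counts, from 0 (fully open) to 255 (shut), set as the call begins (left out, the last holds). The fingers move at their own pace and stop on an object; "newtons" is the grip in N (left out, the last holds). Time passes only in rows, so rows that do not move let the fingers close. It gives the time, the measured TCP pose, the force, the opening and the grip force at its end, in the units of the state.
- readout.observe(): the state, without advancing time (a new reading comes with each control period).
- cams.snapshot(name): name is "scene" or "top"; returns (picture, depth): 480x640x3 uint8, red, green, blue; 480x640 float32, m along the optical axis (not along the pixel's ray), 0 where there is no reading.
- cams.camera_params(name): a dict with "mtx" (3x3 intrinsics, pixels), "position" and "orientation" of the camera in the world. Camera axes: x right, y down, z forward; pixel columns grow to the right and rows downward; lengths in m; the calibration is good to about 2 mm. A picture is of the moment at which its call begins. camera_params takes no time and is no camera call.
- ticket.finish_job(): hands the job in; it is judged then, once.
Trained networks look in the newest picture that a camera, given by its name, has taken for a name from the list of things; names that differ only in an ending like _2 or _b are one class to them, and where a whole thing is asked for, a point or a joint stands for the part that bears it (a point fixed in the world has none). Each returns a list of dicts, best first, with "confidence" (0 to 1); they miss things now and then, are a little off and sometimes report something else, mostly with a low value. They report only what shows in the picture. A call takes as long as a camera call. They do not tell look-alikes from the thing itself.
- models.look_for(camera, target): "point" ([column, row] in pixels, amid what is visible of it).
- models.cut_out(camera, target): "mask" (480x640 bool, what is visible of it) and "point" ([column, row] in pixels, amid what is visible of it).
- models.place_of(camera, target): "point" ([column, row] in pixels: a listed point, or the origin of a listed thing).
The state is a dict: "t": time; "joint_pos": joint angles; "dq": joint speeds; "joint_efforts": joint torques, N m; "tcp_pos": TCP position; "eef_rot": TCP orientation; "contact_force": force on the tool from outside, world axes, zero at the start; "wrist_torque": the same for the moment, N m; "opening": finger opening in m; "grip_force": force on a finger pad.
Only numpy, scipy, OpenCV 4.12 (cv2) and the standard library are available. Lean on these libraries where they do the work, as an engineer would, in place of code of your own. Each camera call takes 0.05 s, during which the arm holds its last target. There are 200 camera calls.

TASK

Gently lower the curing box's open lid until it lies fully shut. Then slide the big chess knight along the deck and push it in through the spring flap, so that it goes all the way into the chamber and the flap swings shut behind it. Leave the other things on the counter where they are.

Things in the scene. Friction and masses are not known exactly. Their poses are not given: they have to be found in the camera images.
- curebox: Fixed curing box of painted sheet steel. Origin: on the counter, below the middle of its port; its +y is the feed direction. From y = -220 to 0 mm it is a solid infeed deck, from y = 0 to 206 mm a chamber, x +-80 mm, with walls 6 mm thick and 136 mm high, roofed by the lid. With the lid shut its top is at 144 mm.
- deck (a point): Middle of the infeed deck's flat top, 80 mm above the counter: in the curebox frame at x 0, y -110, z 80 mm. The deck is 170 mm wide (x +-85) and has no side rails. Its last 30 mm before the port are polished steel (friction about 0.12).
- port (a point): Middle of the port's lower edge, at deck level in the outer face of the port wall: 80 mm above the curebox origin. The port is an opening 100 mm wide (x +-50) and 46 mm high, through the 6 mm wall at y = 0 to 6 mm; the flap hangs inside it.
- sill (a point): Inner end of the port's sill, in the curebox frame at x 0, y +12, z 80 mm. From here a polished steel slide (friction about 0.12) falls at 22 degrees to the far wall: a part whose centre of mass is well past this point tips over it and slides down the rest by itself.
- lid (a joint): Angle of the box's lid (rad): 0 lying shut on the walls, grows as it opens, about 1.57 upright (stop at 1.75). A flat amber acrylic plate 160 x 206 x 8 mm, 0.2 kg, no handle, hinged along the box's +x side. The hinge is stiff (about 0.24 N m of friction): the lid stays at whatever angle it is left, and 1 to 4 N at its free edge moves it.
- lid_hinge (a point): Middle of the lid's hinge axis, on the underside of the lid: in the curebox frame at x +80, y +103, z 136 mm. The axis runs along the box's y; the box's frame gives the axes.
- lid_edge (a point): Middle of the lid's free edge, on its outer (upper) face: 160 mm from the hinge axis along the lid and 8 mm off its underside.
- flap (a joint): Angle of the port's flap (rad): 0 hanging shut, grows as it swings inwards (to +y of the box) and up, to 1.5. A 106 x 45 x 4 mm aluminium plate hinged along its upper edge just inside the port wall, 127 mm above the counter; a weak spring and its weight return it (under 0.5 N opens it). It does not open outwards.
- knight: Chess knight of black resin, 104 x 63 x 30 mm thick, 0.13 to 0.25 kg, lying on its flat side on the deck. Origin: middle of its underside, near the centre of mass. Foot at its -y end (y = -52 mm), ear at y = +52, muzzle at x = +33, straight neck at x = -28 mm. It starts with its head towards the port, up to about 20 degrees skewed from the box's +y.
- foot (a point): Middle of the upper face of the knight's foot, a straight bar 60 mm wide (knight's x +-30), 14 mm long and 30 mm thick; 45 mm from the knight's origin along its -y, its flat end 7 mm further.
- beaker: Empty glass beaker, 68 mm across, 90 mm tall, standing near the deck; to be left alone. Origin: centre of its underside.
- pawn: Small black chess pawn, 40 mm across, 70 mm tall, standing near the deck; to be left alone. Origin: centre of its underside.
- file: Small flat aluminium file with a wooden handle, 160 mm long, lying on the counter in front of the deck; to be left alone. Origin: underside near the middle, length along x.
- tray: Hard silicone parts tray, 110 x 170 x 25 mm, with two dividers; to be left alone. Origin: centre of its underside.
- jar: Amber glass jar, 70 mm across, 90 mm tall; to be left alone. Origin: centre of its underside.
- brush: Cleaning brush lying on the counter; to be left alone.
There are look-alikes about, which are no part of the job. Leave any green or orange look-alike of the knight alone.

How it is judged:
On the way, in this order (a step that is already met when the one before it is completed fails the run):
1. the lid lies shut on the box (value of joint lid below 0.04 rad), for 0.3 s.
2. the knight is in the port, holding the flap open (value of joint flap above 0.3 rad and y of knight in the frame of curebox between -0.05 and 0.07 m and value of joint lid below 0.06 rad), for 0.1 s.
At the end, for the whole second after the job is handed in: The lid is shut (within 0.04 rad), the knight lies at rest inside the chamber with its middle at least 80 mm beyond the port wall, and the flap hangs shut behind it (within 0.08 rad) (value of joint lid below 0.04 rad and value of joint flap below 0.08 rad and y of knight in the frame of curebox between 0.08 and 0.2 m and x of knight in the frame of curebox between -0.075 and 0.075 m and z of knight in the frame of curebox below 0.09 m and linear speed of knight below 0.02 m/s); the robot touches nothing.
It fails at once if the lid is slammed (faster than 4 rad/s) (velocity of joint lid below -4 rad/s).
It fails at once if a bystander is moved more than 40 mm (distance of any of beaker, pawn, file, tray, jar, brush from where it was at the start of the episode above 0.04 m).
It fails at once if the beaker or pawn is knocked over (angle between any of beaker, pawn's own z axis and vertical above 0.5 rad).
It also fails if it takes over 64 s, if anything falls off the work surface, if the arm or the gripper's body presses on something with over 40 N, if the wrist force passes 120 N, or if a joint passes its speed limit or range.

## Working session

There is one attempt and no reset: what is moved stays moved. The work goes in short steps, Python scripts to look and compute and a tool call to move; the robot and the scene stay as the last step left them, time stands still between calls to the robot, and variables do not carry over. Pictures are saved under pics/ and viewed, at most 10 in all, crops included, and the job is handed in when it is done.

Besides the shell and the picture viewer there is one more tool, called as name([rows], argument=value, ...), one row to a line, values as JSON. send_rows: Moves the arm, as the interface text tells. Its arguments: {"type":"object","properties":{"increments":{"type":"array","items":{"type":"array","items":{"type":"array","items":{"type":"number"}}}},"hand":{"type":"number"},"newtons":{"type":"number"}},"required":["increments"]}

```bash
mkdir -p pics
cat > h.py <<'E'
import numpy as np, cv2
from scipy.spatial.transform import Rotation as R
from bench import readout, cams, ticket, models, env
def snap(c,fn=None):
    p,d=cams.snapshot(c)
    if fn: cv2.imwrite('pics/'+fn,p[:,:,::-1])
    return p,d
def cam(c):
    k=cams.camera_params(c); o=np.array(k['orientation'])
    Rm=R.from_rotvec(o).as_matrix() if o.shape==(3,) else (o if o.shape==(3,3) else R.from_quat(o).as_matrix())
    return np.array(k['mtx']),np.array(k['position']),Rm
def ray(c,px):
    K,p,Rm=cam(c); v=Rm@np.linalg.solve(K,[px[0],px[1],1]); return p,v
def at_z(c,px,z):
    p,v=ray(c,px); return p+v*(z-p[2])/v[2]
def at_d(c,px,d):
    p,v=ray(c,px); return p+v*d
def proj(c,X):
    K,p,Rm=cam(c); q=K@(Rm.T@(np.array(X)-p)); return q[:2]/q[2]
E
python3 - <<'E'
from h import *
for c in('scene','top'):
    p,d=snap(c,c+'0.png'); print(c,{k:np.round(v,3).tolist() for k,v in cams.camera_params(c).items()})
    for t in ('curebox','deck','port','sill','lid_hinge','lid_edge','knight','foot','beaker','pawn','file','tray','jar','brush'):
        print(t,[(np.round(r['point'],1).tolist(),round(r['confidence'],2)) for r in models.place_of(c,t)[:3]])
print(readout.observe())
E
```

```text
scene {'mtx': [[485.08, 0.0, 321.825], [0.0, 485.08, 235.935], [0.0, 0.0, 1.0]], 'position': [1.255, -0.304, 1.06], 'orientation': [-2.112, -1.36, 0.508]}
curebox [([441.4, 189.5], 0.72), ([302.9, 262.0], 0.64)]
deck [([304.6, 262.8], 0.69)]
port [([302.8, 244.2], 0.56)]
sill [([305.9, 243.0], 0.62), ([146.0, 305.4], 0.35)]
lid_hinge [([356.8, 233.5], 0.7)]
lid_edge [([347.5, 182.1], 0.69)]
knight [([116.3, 255.3], 0.84), ([195.2, 249.6], 0.71), ([265.6, 261.5], 0.68)]
foot [([224.2, 353.2], 0.94), ([192.2, 229.7], 0.87), ([248.6, 267.4], 0.64)]
beaker [([324.8, 309.5], 0.8)]
pawn [([283.6, 331.9], 0.85)]
file [([159.8, 350.9], 0.74)]
tray [([303.2, 261.9], 0.66), ([357.3, 230.9], 0.31)]
jar [([143.7, 304.7], 0.73)]
brush [([158.6, 349.5], 0.61), ([302.5, 243.2], 0.16)]
top {'mtx': [[463.183, 0.0, 319.861], [0.0, 463.183, 245.434], [0.0, 0.0, 1.0]], 'position': [0.25, 0.011, 1.356], 'orientation': [-2.073, 2.147, -0.239]}
curebox [([327.5, 261.4], 0.95), ([285.5, 225.2], 0.72), ([385.4, 239.5], 0.44)]
deck [([367.9, 248.2], 0.96), ([325.0, 254.8], 0.51)]
port []
sill [([325.6, 255.4]
[... 420 characters left out ...]
t': 1.5, 'joint_pos': array([ 1.15043421,  0.33216914, -0.06471985,  1.46008231,  0.02163373,
        1.34990636, -0.08851044]), 'dq': array([ 0.00074651,  0.00257673,  0.00128989, -0.00048036, -0.00055966,
        0.00174358, -0.00071132]), 'joint_efforts': array([ 5.29102863e-05, -6.23034525e+01,  2.45323865e-02, -3.90119112e+01,
       -6.11412060e-02,  3.13710782e-02,  6.84931024e-05]), 'tcp_pos': array([ 0.24212653, -0.57622592,  0.22260333]), 'eef_rot': array([3.07953341e+00, 6.20695503e-01, 3.23788227e-05]), 'contact_force': array([ 0.18407479,  1.36652598, -0.51130196]), 'wrist_torque': array([-0.01084846,  0.0161298 , -0.00894254]), 'grip_force': 0.0, 'opening': 0.08677917805475745}
```

View pics/scene0.png

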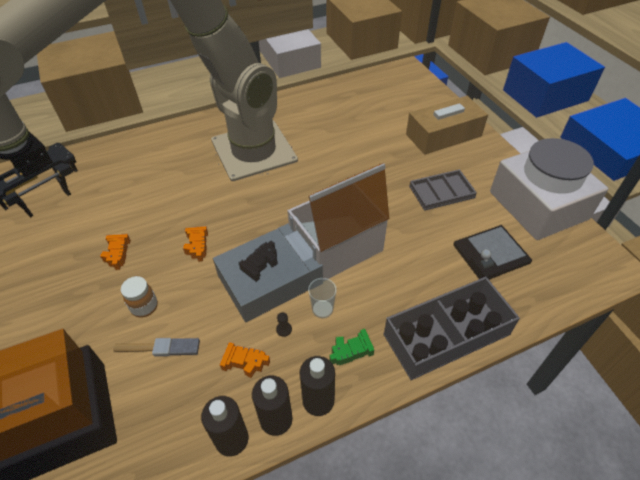

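View pics/top0.png

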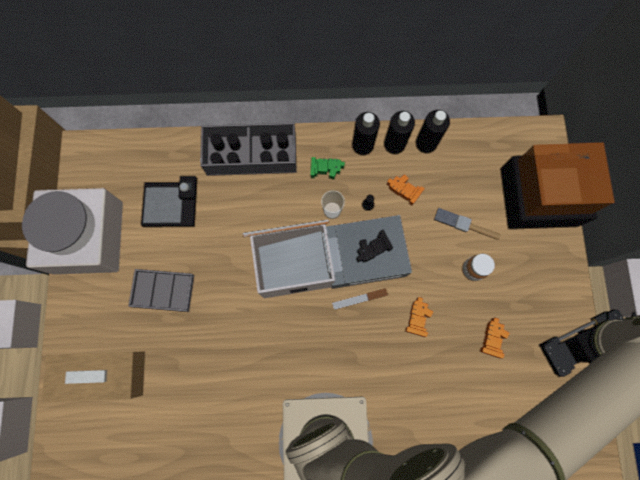

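Scene picture: the curebox is at about (300,250) with its lid nearly upright on the far side. The black knight lies on the deck at (258,260), and there are orange (115,250), (195,240), (245,357) and green (352,347) look-alikes. In the top picture, the black knight on the deck is at (374,247). It's the only black one and it lies on the deck, so it fits; the orange ones (419,317), (495,338), (405,188) and the green one (327,167) don't. Next is an enlarged crop to confirm this.

Run:
```python
from h import *
im=cv2.imread('pics/top0.png')[195:315,235:425]
cv2.imwrite('pics/c1.png',cv2.resize(im,None,fx=4.2,fy=4.2,interpolation=cv2.INTER_CUBIC))
p,d=snap('top')
for r in models.cut_out('top','knight')[:4]: print(r['point'],r['confidence'],r['mask'].sum())
def dz(u,v): return np.round(at_d('top',(u,v),d[v,u]),3)
for u,v in[(345,235),(400,230),(400,270),(345,275),(290,262),(374,247),(332,205),(369,202),(360,298),(252,231),(290,227),(322,223)]: print((u,v),dz(u,v))
```

```text
[402.8, 190.2] 0.96 589
[417.0, 315.6] 0.92 646
[371.8, 247.7] 0.9 631
[494.8, 336.0] 0.84 657
(345, 235) [ 0.56  -0.076  0.081]
(400, 230) [ 0.568 -0.233  0.083]
(400, 270) [ 0.454 -0.225  0.082]
(345, 275) [ 0.446 -0.071  0.076]
(290, 262) [0.495 0.083 0.038]
(374, 247) [ 0.515 -0.152  0.113]
(332, 205) [ 0.674 -0.047  0.005]
(369, 202) [ 0.661 -0.152  0.063]
(360, 298) [ 0.388 -0.117  0.003]
(252, 231) [0.601 0.198 0.001]
(290, 227) [0.532 0.067 0.294]
(322, 223) [ 0.539 -0.009  0.292]
```

View pics/c1.png

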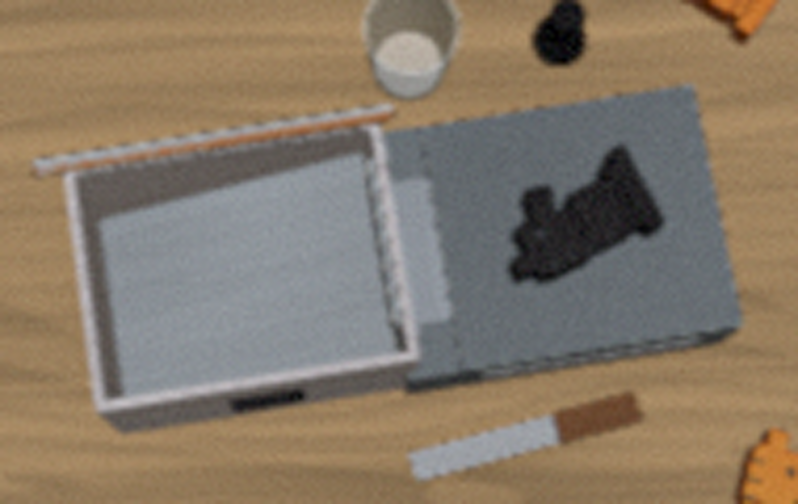

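The crop confirms it: the black knight is on the deck at top (374,247), foot towards (389,240), head towards the port. The beaker (332,205) and pawn (369,202) stand beyond the deck, and the file is in front of it. I'll fit the box and knight poses next.

```bash
cat >> h.py <<'E'
def rz(a): return np.array([[np.cos(a),-np.sin(a)],[np.sin(a),np.cos(a)]])
def yaw(rv): x=R.from_rotvec(rv).as_matrix()[:,0]; return np.arctan2(x[1],x[0])
def todelta(dw,psi):  # world delta -> tool mm
    x=np.array([np.cos(psi),np.sin(psi),0]);y=np.array([np.sin(psi),-np.cos(psi),0])
    return np.round(1e3*np.array([dw@x,dw@y,-dw[2]]),1)
E
python3 - <<'E'
from h import *
from scipy.optimize import least_squares
f=lambda a:np.array(a)/4.2+np.array([235,195])-0.4
P=[(85,-220,80),(-85,-220,80),(80,206,136),(80,0,136),(-80,0,136),(-80,206,136)]
U=[f(a) for a in[(693,87),(738,325),(68,178),(378,127),(415,355),(100,405)]]
def W(q,b): q=np.array(q)/1e3; xy=rz(b[2])@q[:2]+b[:2]; return [*xy,q[2]]
s=least_squares(lambda b:np.concatenate([proj('top',W(q,b))-u for q,u in zip(P,U)]),[.5,-.02,.1],loss='soft_l1')
b=s.x; print('box',b,np.round(s.fun,1))
np.save('box.npy',b)
p,d=snap('top')
g=models.cut_out('top','knight')
for r in g:
    if abs(r['point'][0]-372)<15 and abs(r['point'][1]-248)<15:
        vv,uu=np.nonzero(r['mask']); 
        pts=np.array([at_z('top',(u,v),.11)[:2] for u,v in zip(uu,vv)])
        L=(pts-b[:2])@rz(b[2]); rect=cv2.minAreaRect((L*1e3).astype(np.float32)); print('rect',rect, L.mean(0))
        break
for c in((620,147),(660,228),(636,240),(530,282),(640,188)):
    print(c,np.round((at_z('top',f(c),.11)[:2]-b[:2])@rz(b[2])*1e3,1))
# lid
for u,v in[(255,233),(270,230),(290,227),(310,223),(322,222)]:
    X=at_d('top',(u,v),d[v,u]);print(np.round((X[:2]-b[:2])@rz(b[2])*1e3),round(X[2],3))
print(W((0,-110,80),b))
E
```

```text
box [ 0.50254719 -0.02853199  0.12609145] [ 0.1 -0.7  1.4  0.5 -1.3 -2.3 -0.1 -1.9  0.9  1.3 -1.1  1.9]
rect ((0.30536842346191406, -115.39128875732422), (62.37798309326172, 107.39723205566406), 15.53488540649414) [-0.001965   -0.12073656]
(620, 147) [  42.5 -156.6]
(660, 228) [ -15.5 -172.1]
(636, 240) [ -20.8 -155. ]
(530, 282) [-37.2 -81.5]
(640, 188) [  13.1 -164.3]
[ 41. 176.] 0.291
[ 43. 140.] 0.29
[42. 92.] 0.291
[44. 43.] 0.29
[42. 15.] 0.292
[np.float64(0.5163805224150699), np.float64(-0.13765869532791536), np.float64(0.08)]
```

send_rows([
  [[0,0,-16,-0.118],[0,0,-16,-0.118],[0,0,-16,-0.118],[0,0,-16,-0.118],[0,0,-16,-0.118],[0,0,-16,-0.118],[0,0,-16,-0.118],[0,0,-16,-0.118],[0,0,-16,-0.118],[0,0,-16,-0.118],[0,0,-16,-0.118],[0,0,0,0]],
], hand=255, newtons=15)

```text
t: 2.7
tcp_pos: [0.2424, -0.5767, 0.402]
eef_rot: [2.068, 2.359, -0.003]
contact_force: [0.3, -0.9, 0.4]
opening: 0.0151
grip_force: 0.0
```

```bash
cat >> h.py <<'E'
def tobox():
    s=readout.observe(); b=np.load('box.npy'); p=s['tcp_pos']
    q=(p[:2]-b[:2])@rz(b[2]); print('t',s['t'],'box mm',np.round(q*1e3,1),round(p[2]*1e3,1),'yaw-box-90deg',round(yaw(s['eef_rot'])-b[2]-np.pi/2,4),'F',np.round(s['contact_force'],1),'op',round(s['opening'],4),'grip',round(s['grip_force'],1),'j',np.round(s['joint_pos'],2))
E
python3 -c "
from h import *
tobox()"
```

```text
t 2.7 box mm [-327.  -511.1] 402.0 yaw-box-90deg 0.0054 F [ 0.3 -0.9  0.4] op 0.0151 grip 0.0 j [ 1.25  0.32 -0.22  1.11  0.07  1.71  1.19]
```

send_rows([
  [[30,21,0,0],[30,21,0,0],[30,21,0,0],[30,21,0,0],[30,21,0,0],[30,21,0,0],[30,21,0,0],[30,21,0,0],[30,21,0,0],[30,21,0,0],[30,21,0,0],[30,21,0,0],[30,21,0,0],[30,21,0,0],[30,21,0,0],[30,21,0,0],[30,21,0,0],[30,21,0,0],[30,21,0,0],[0,0,0,0]],
])

```text
t: 4.37
tcp_pos: [0.5676, 0.0467, 0.3969]
eef_rot: [-2.068, -2.36, -0.003]
contact_force: [-0.4, 1.0, 0.5]
opening: 0.0006
grip_force: 0.0
```

```bash
python3 -c "
from h import *
tobox()
for t in np.radians([76,70,60,50,40,30,20,10,5,0]):
    r=140; print(round(np.degrees(t)),np.round([80-r*np.cos(t)+8*np.sin(t)+15,136+r*np.sin(t)+8*np.cos(t)],1))"
```

```text
t 4.3667 box mm [74.  66.5] 396.9 yaw-box-90deg 0.0053 F [-0.4  1.   0.5] op 0.0006 grip 0.0 j [ 0.46  0.26 -0.79  1.25  0.18  1.7  -0.16]
76 [ 68.9 273.8]
70 [ 54.6 270.3]
60 [ 31.9 261.2]
50 [ 11.1 248.4]
40 [ -7.1 232.1]
30 [-22.2 212.9]
20 [-33.8 191.4]
10 [-41.5 168.2]
5 [-43.8 156.2]
0 [-45. 144.]
```

send_rows([
  [[5,5,10,0],[5,5,22,0],[5,5,22,0],[5,5,22,0],[2,2,22,0],[0,0,22,0],[0,-8,0,0],[0,-10,0,0],[0,-8,0,0],[0,0,0,0]],
])

```text
t: 5.2
tcp_pos: [0.5592, 0.0597, 0.2796]
eef_rot: [2.079, 2.353, -0.0]
contact_force: [-0.4, 0.1, 0.2]
opening: 0.0004
grip_force: 0.0
```

```bash
python3 -c "
from h import *
tobox()"
```

```text
t 5.2 box mm [67.3 80.4] 279.6 yaw-box-90deg -0.0029 F [-0.4  0.1  0.2] op 0.0004 grip 0.0 j [ 0.48  0.25 -0.79  1.51  0.18  1.45 -0.2 ]
```

send_rows([
  [[0,-6,3,0],[0,-8,4,0],[0,-8,3,0],[0,-8,3,0],[0,-7,3,0],[0,-7,4,0],[0,-7,4,0],[0,-7,5,0],[0,-6,5,0],[0,-6,5,0],[0,-6,6,0],[0,-5,6,0],[0,-5,6,0],[0,-5,7,0],[0,-4,7,0],[0,-4,7,0],[0,-3,7,0],[0,-3,8,0],[0,0,0,0]],
])

```text
t: 6.78
tcp_pos: [0.4549, 0.0471, 0.1838]
eef_rot: [-2.077, -2.355, 0.002]
contact_force: [-0.2, -0.1, 0.1]
opening: 0.0006
grip_force: 0.0
```

```bash
python3 -c "
from h import *
tobox(); p,d=snap('top','t2.png')
b=np.load('box.npy')
for x in(-40,):
  for y in(20,40,170,195):
    for xx in (-70,-60,-30,0,30):
      q=rz(b[2])@np.array([xx,y])/1e3+b[:2]
      u,v=proj('top',[*q,.16]).round().astype(int); X=at_d('top',(u,v),d[v,u]); print(y,np.round((X[:2]-b[:2])@rz(b[2])*1e3),X[2].round(3))
"
```

```text
t 6.7833 box mm [-37.8  81.1] 183.8 yaw-box-90deg -0.0011 F [-0.2 -0.1  0.1] op 0.0006 grip 0.0 j [ 0.59  0.04 -0.8   1.9   0.03  1.22 -0.09]
20 [-137.   40.] 0.611
20 [-129.   39.] 0.604
20 [-109.   39.] 0.594
20 [-90.  39.] 0.596
20 [-71.  39.] 0.599
40 [-138.   52.] 0.62
40 [-130.   52.] 0.616
40 [-111.   52.] 0.61
40 [-90.  51.] 0.598
40 [-69.  51.] 0.59
170 [-49. 184.] 0.011
170 [-65. 167.] 0.192
170 [-34. 169.] 0.181
170 [ -3. 169.] 0.168
170 [ 29. 171.] 0.159
195 [-60. 201.] 0.1
195 [-65. 193.] 0.189
195 [-33. 192.] 0.179
195 [ -2. 194.] 0.172
195 [ 30. 194.] 0.161
```

send_rows([
  [[0,-2,6,0],[0,-2,6,0],[0,-2,6,0],[0,-2,6,0],[0,0,5,0],[0,0,5,0],[0,0,4,0],[0,0,2,0],[0,0,1,0],[0,0,0,0],[0,0,0,0]],
])

```text
t: 7.75
tcp_pos: [0.4483, 0.0464, 0.1446]
eef_rot: [2.078, 2.356, 0.001]
contact_force: [-0.1, 0.8, 1.4]
opening: 0.0007
grip_force: 0.0
```

send_rows([
  [[0,0,1,0],[0,0,1,0],[0,0,0,0],[0,0,0,0]],
])

```text
t: 8.08
tcp_pos: [0.4485, 0.0464, 0.1442]
eef_rot: [2.078, 2.355, -0.0]
contact_force: [-9.9, -2.3, 22.2]
opening: 0.0007
grip_force: 11.0
```

send_rows([
  [[0,0,-5,0],[0,0,-15,0],[0,0,-20,0],[0,0,-20,0],[-20,4,-20,0],[-22,5,-10,0],[-22,5,0,0],[-22,5,0,0],[-22,5,0,0],[-22,5,0,0],[-22,5,0,0],[-22,5,0,0],[-22,5,0,0],[-22,5,0,0],[-22,6,0,0],[0,0,0,-0.09],[0,0,0,-0.09],[0,0,0,-0.085],[0,0,0,0]],
], hand=0)

```text
t: 9.67
tcp_pos: [0.5327, -0.1851, 0.2324]
eef_rot: [-1.744, -2.613, -0.0]
contact_force: [-0.1, -0.5, -0.7]
opening: 0.0867
grip_force: 0.0
```

```bash
python3 -c "
from h import *
tobox(); p,d=snap('scene','s3.png')
cv2.imwrite('pics/s3.png',cv2.resize(p[150:330,170:410,::-1],None,fx=3.3,fy=3.3,interpolation=cv2.INTER_CUBIC))
b=np.load('box.npy')
for y in(30,180):
    for x in (-70,0,60):
      q=rz(b[2])@np.array([x,y])/1e3+b[:2]
      u,v=proj('scene',[*q,.144]).round().astype(int); print(x,y,at_d('scene',(u,v),d[v,u])[2].round(4))
"
```

```text
t 9.6667 box mm [  10.2 -159.1] 232.4 yaw-box-90deg 0.2677 F [-0.1 -0.5 -0.7] op 0.0867 grip 0.0 j [ 0.79  0.25 -0.63  1.59  0.15  1.35  0.53]
-70 30 0.1494
0 30 0.1437
60 30 0.1468
-70 180 0.1479
0 180 0.1444
60 180 0.1477
```

View pics/s3.png

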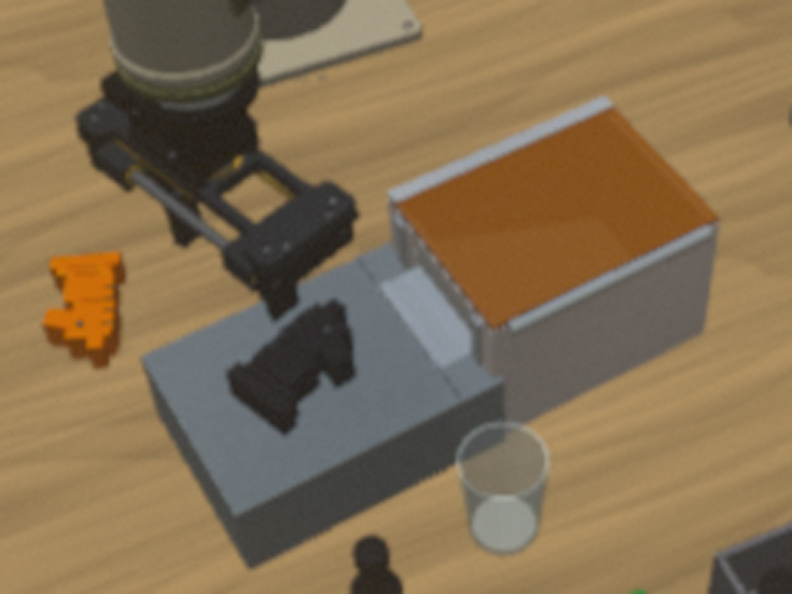

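The picture shows the lid lying flat shut on the box (crop centre about (555,210)). The gripper is above the foot of the untouched knight (crop (265,385)), so I'm lowering now.

send_rows([
  [[0,0,10,0],[0,0,20,0],[0,0,20,0],[0,0,20,0],[0,0,20,0],[0,0,20,0],[0,0,16,0],[0,0,11,0],[0,0,8,0],[0,0,3,0],[0,0,0,0]],
])

```text
t: 10.63
tcp_pos: [0.5325, -0.1848, 0.0842]
eef_rot: [-1.749, -2.609, 0.0]
contact_force: [0.3, 0.4, 0.1]
opening: 0.0871
grip_force: 0.0
```

send_rows([
  [[0,0,0,0],[0,0,0,0],[0,0,0,0],[0,0,0,0],[0,0,0,0],[0,0,0,0],[0,0,0,0],[0,0,0,0]],
], hand=255, newtons=8)

```text
t: 11.3
tcp_pos: [0.5331, -0.1851, 0.0851]
eef_rot: [1.748, 2.609, 0.0]
contact_force: [0.9, -0.0, 4.3]
opening: 0.0601
grip_force: 8.0
```

```bash
python3 -c "
from h import *
tobox()
snap('scene'); print([(np.round(r['point'],1).tolist(),round(r['confidence'],2),np.round((at_z('scene',r['point'],.08)[:2]-np.load('box.npy')[:2])@rz(np.load('box.npy')[2])*1e3)) for r in models.place_of('scene','knight')])"
```

```text
t 11.3 box mm [  10.6 -159.2] 85.1 yaw-box-90deg 0.2638 F [ 0.9 -0.   4.3] op 0.0601 grip 8.0 j [ 0.76  0.38 -0.61  1.76  0.24  1.08  0.46]
[([116.5, 257.6], 0.95, array([-213., -429.])), ([247.0, 365.3], 0.77, array([ 229., -273.])), ([350.9, 352.2], 0.75, array([321., -65.])), ([195.1, 247.8], 0.71, array([-137., -245.])), ([262.8, 264.3], 0.65, array([   4., -120.]))]
```

send_rows([
  [[0,0,0,0.066],[0,0,0,0.066],[0,0,0,0.066],[0,0,0,0.066],[0,-3,0,0],[8,-4,0,0],[10,-4,0,0],[10,-2,0,0],[10,0,0,0],[10,0,0,0],[10,0,0,0],[8,0,0,0],[6,0,0,0],[6,0,0,0],[6,0,0,0],[6,0,0,0],[0,0,0,0]],
])

```text
t: 12.82
tcp_pos: [0.5082, -0.0966, 0.085]
eef_rot: [2.074, 2.359, -0.0]
contact_force: [-0.7, 0.9, 8.7]
opening: 0.0602
grip_force: 8.0
```

```bash
python3 -c "
from h import *
tobox(); p,d=snap('scene')
cv2.imwrite('pics/s4.png',cv2.resize(p[170:310,190:370,::-1],None,fx=4,fy=4,interpolation=cv2.INTER_CUBIC))"
```

```text
t 12.8167 box mm [ -3.  -68.2] 85.0 yaw-box-90deg 0.0023 F [-0.7  0.9  8.7] op 0.0602 grip 8.0 j [ 0.65  0.28 -0.62  1.88  0.19  1.04  0.08]
```

View pics/s4.png

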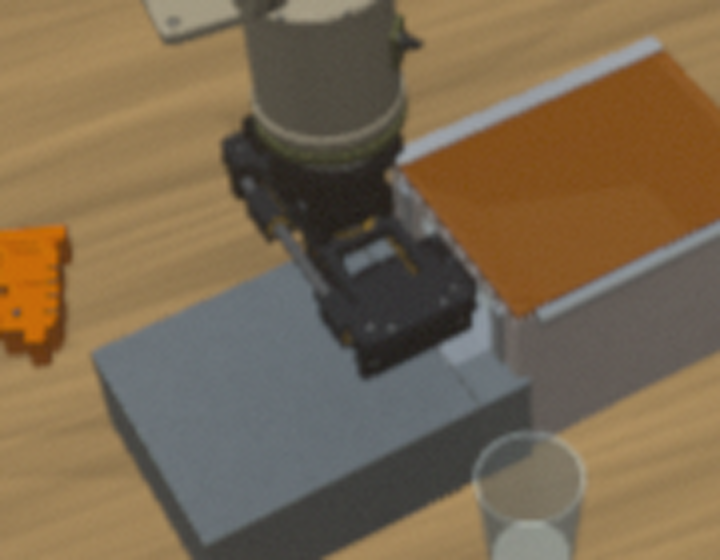

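The gripper (crop (390,290)) is close to the port, with the knight's head hidden in it and the lid still flat. The forces are small, so I'm going on.

send_rows([
  [[0,1,-1,0],[6,0,0,0],[6,0,0,0],[6,0,0,0],[6,0,0,0],[6,0,0,0],[6,0,0,0],[5,0,0,0],[5,0,0,0],[0,0,0,0]],
])

```text
t: 13.7
tcp_pos: [0.5035, -0.0502, 0.0856]
eef_rot: [-2.075, -2.358, -0.0]
contact_force: [-0.5, -0.4, -0.7]
opening: 0.0601
grip_force: 8.0
```

```bash
python3 -c "
from h import *
tobox()"
```

```text
t 13.7 box mm [ -1.8 -21.6] 85.6 yaw-box-90deg 0.0014 F [-0.5 -0.4 -0.7] op 0.0601 grip 8.0 j [ 0.6   0.26 -0.65  1.9   0.19  1.04 -0.01]
```

send_rows([
  [[2,0,0,0],[2,0,0,0],[2,0,0,0],[0,0,0,0]],
])

```text
t: 14.03
tcp_pos: [0.5028, -0.0452, 0.0855]
eef_rot: [-2.077, -2.357, -0.0]
contact_force: [0.7, 0.6, -1.7]
opening: 0.0595
grip_force: 8.0
```

send_rows([
  [[0,0,0,0],[0,0,0,0],[0,0,0,0],[0,0,0,0],[0,0,0,0],[0,0,0,0]],
], hand=0)

```text
t: 14.53
tcp_pos: [0.5029, -0.0456, 0.0856]
eef_rot: [2.077, 2.357, -0.0]
contact_force: [-0.5, 0.6, -0.3]
opening: 0.0853
grip_force: 0.0
```

send_rows([
  [[-10,0,0,0],[-20,0,-10,0],[-20,0,-20,0],[-20,0,-20,0],[-20,0,-20,0],[-20,0,-20,0],[-20,0,-20,0],[-20,0,-20,0],[0,0,0,0]],
])

```text
t: 15.28
tcp_pos: [0.5227, -0.2004, 0.2192]
eef_rot: [2.08, 2.346, 0.0]
contact_force: [0.5, -0.4, 0.3]
opening: 0.0867
grip_force: 0.0
```

```bash
python3 -c "
from h import *
tobox(); p,d=snap('scene')
cv2.imwrite('pics/s5.png',cv2.resize(p[170:310,210:390,::-1],None,fx=4,fy=4,interpolation=cv2.INTER_CUBIC))"
```

```text
t 15.2833 box mm [  -1.6 -173. ] 219.2 yaw-box-90deg -0.006 F [ 0.5 -0.4  0.3] op 0.0867 grip 0.0 j [ 0.77  0.23 -0.57  1.62  0.13  1.32  0.3 ]
```

View pics/s5.png

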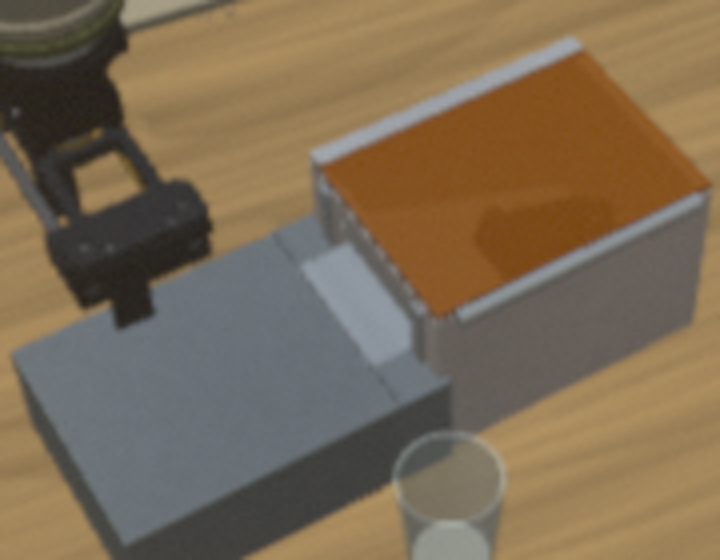

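The knight shows as a dark shape through the lid at crop (475–615, 195–275), down the slide. The deck is empty, nothing is sticking out of the port, and the lid is flat. One quick check of where it came to rest.

Run:
```python
from h import *
b=np.load('box.npy')
for c in((478,235),(545,235),(612,205)):
    u=np.array(c)/4+[210,170]; print(c,[(np.round((at_z('scene',u,z)[:2]-b[:2])@rz(b[2])*1e3)).tolist() for z in(.04,.06,.1)])
for f in [1]:
    p,d=snap('top'); g=cv2.cvtColor(p,cv2.COLOR_RGB2GRAY).astype(int)
    cv2.imwrite('pics/t6.png',cv2.resize(p[205:305,240:360,::-1],None,fx=5,fy=5,interpolation=cv2.INTER_CUBIC))
```

```text
(478, 235) [[-37.0, 104.0], [-22.0, 94.0], [7.0, 76.0]]
(545, 235) [[-12.0, 143.0], [2.0, 133.0], [30.0, 113.0]]
(612, 205) [[-11.0, 198.0], [4.0, 187.0], [32.0, 165.0]]
```

View pics/t6.png

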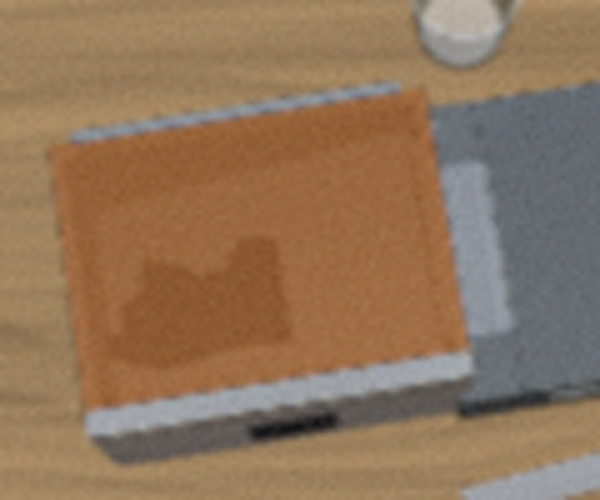

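The top view shows the knight against the far wall, at crop (110–290, 240–365). Its middle is about 145 mm past the port, its foot is well clear of the flap, and the lid is shut. I'm handing in now.

```bash
python3 -c "
from h import *
print(ticket.finish_job())"
```

```text
the job is handed in; nothing more can be done
None
```

I shut the lid gently and pushed the knight through the flap; it slid to the far end of the chamber. I handed the job in at about 15 s of the 64 s, with no verdict returned. The flap can't be seen directly in the pictures, but the knight's foot lies well clear of it.

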